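# Load a vibratory mill: lock grinding jars under bayonet caps and switch it on

### The job

Load the mill: stand every grinding jar that is on the bench in a holder of its own on the mill's deck and close one of the caps over it, lugs down through the slots, pressed down and turned a quarter turn clockwise to the stop so that it stays locked. When all of the jars are locked in, turn the selector on the mill's console clockwise past its detent to the grind position. A spare cap stays on the bench; do not shift the measuring jug or the bottle.

Things in the scene. Friction and masses are not known exactly. Their poses are not given: they have to be found in the camera images.
- jar1: closed steel grinding jar, a hollow shell with its own lid already on (leave it on): smooth upright cylinder 50 mm in diameter, 74 mm tall, thin groove 20 mm below the top, 0.3 to 0.5 kg. Origin: centre of its underside; z up along its axis. Stands on the bench at the start. Two or three jars are present; an absent one has no pose.
- jar2: a jar just like jar1; may be absent.
- jar3: a jar just like jar1; may be absent.
- cap1: aluminium holder cap, an inverted hollow cup, rim down on the bench: shell 66 mm outside, 58 mm inside diameter, ceiling 43 mm and flat top 49 mm above the rim; upright grip bar on top 56 long, 16 thick, 32 mm tall. Two lugs 14 wide, 7 mm tall at the rim reach 42 mm from the axis, in line with the bar. 0.18 to 0.31 kg. Origin: centre of the rim; z up; x along bar and lugs.
- cap2: a cap just like cap1; any cap fits any holder. Its two ends are alike (half a turn makes no difference).
- cap3: a cap just like cap1.
- holder1: one of three like holders on the deck: round cup, 100 mm outside. Origin: on its axis at its underside, 80 mm above the bench; z up; x outwards from the deck's middle. Steel collar at the mouth, z = 44 to 50 mm, bore 72 mm in diameter, with two opposite slots 22 mm wide on its +x and -x sides. Below z = 30 mm a centring bore 55 mm wide for the jar; a jar in it stands with its underside at z = 12 mm.
- holder2: a holder just like holder1, with its own axes. Under each holder's jar is a sprung seat, 10 mm of travel: it starts to give at 10 N and takes 18 N at its end stop (jar and cap weight included).
- holder3: a holder just like holder1, with its own axes.
- mill: the mill, fixed: base with a deck 80 mm high carrying the holders 130 mm apart. Origin: on the bench under the deck's middle; x away from the console. Locking: let down with lugs in the slots, a cap first rests on the jar, rim at z = 43 mm in the holder; press it to z = 37 mm or a little lower, then turn it clockwise from above 90 degrees to a hard stop. Let go, the spring holds it there, the jar at z = 6 mm.
- selector (a joint): angle of the selector on the mill's console: 0 is off (as at the start); 1.2 rad, clockwise seen from above, is grind, a hard stop. A spring detent holds it in off (0.17 N m) and pushes it back until half way, then snaps it on to grind.
- selector_grip (a point): the selector, at the front of the mill (robot's side): black bar knob on a vertical axis, bar 50 mm long, 14 mm thick and 34 mm tall on a low round foot 50 mm in diameter. This point lies on the axis, 11 mm below the bar's top and 22 mm above the foot's top, about 115 mm above the bench; it turns with the knob, its x is along the bar.
- jug: white plastic measuring jug, 96 mm in diameter, 120 mm tall, with a handle; a bystander. Origin: centre of its underside.
- wash_bottle: white plastic bottle, 64 mm in diameter, 160 mm tall; a bystander. Origin: centre of its underside.
Things that resemble listed ones, but are neither listed nor needed, are in the scene too. Leave any pink or red look-alike of the cap3 alone.

How it is judged (in metres and radians):
On the way, in this order (a step that is already met when the one before it is completed fails the run):
1. every jar stands in a holder with a cap locked over it, the selector still off (angle between each of jar1, jar2, jar3's own z axis and vertical below 0.12 rad and ((horizontal distance between jar1 and holder1 below 0.008 m and z of jar1 in the frame of holder1 between -0.001 and 0.009 m) or (horizontal distance between jar1 and holder2 below 0.008 m and z of jar1 in the frame of holder2 between -0.001 and 0.009 m) or (horizontal distance between jar1 and holder3 below 0.008 m and z of jar1 in the frame of holder3 between -0.001 and 0.009 m)) and ((horizontal distance between jar2 and holder1 below 0.008 m and z of jar2 in the frame of holder1 between -0.001 and 0.009 m) or (horizontal distance between jar2 and holder2 below 0.008 m and z of jar2 in the frame of holder2 between -0.001 and 0.009 m) or (horizontal distance between jar2 and holder3 below 0.008 m and z of jar2 in the frame of holder3 between -0.001 and 0.009 m)) and ((horizontal distance between jar3 and holder1 below 0.008 m and z of jar3 in the frame of holder1 between -0.001 and 0.009 m) or (horizontal distance between jar3 and holder2 below 0.008 m and z of jar3 in the frame of holder2 between -0.001 and 0.009 m) or (horizontal distance between jar3 and holder3 below 0.008 m and z of jar3 in the frame of holder3 between -0.001 and 0.009 m)) and (height (world z) of cap1 below 0.02 m or (horizontal distance between cap1 and holder1 below 0.008 m and z of cap1 in the frame of holder1 between 0.03 and 0.041 m and angle between the x axis of cap1 and the x axis of holder1, either way round above 1.2 rad) or (horizontal distance between cap1 and holder2 below 0.008 m and z of cap1 in the frame of holder2 between 0.03 and 0.041 m and angle between the x axis of cap1 and the x axis of holder2, either way round above 1.2 rad) or (horizontal distance between cap1 and holder3 below 0.008 m and z of cap1 in the frame of holder3 between 0.03 and 0.041 m and angle between the x axis of cap1 and the x axis of holder3, either way round above 1.2 rad)) and (height (world z) of cap2 below 0.02 m or (horizontal distance between cap2 and holder1 below 0.008 m and z of cap2 in the frame of holder1 between 0.03 and 0.041 m and angle between the x axis of cap2 and the x axis of holder1, either way round above 1.2 rad) or (horizontal distance between cap2 and holder2 below 0.008 m and z of cap2 in the frame of holder2 between 0.03 and 0.041 m and angle between the x axis of cap2 and the x axis of holder2, either way round above 1.2 rad) or (horizontal distance between cap2 and holder3 below 0.008 m and z of cap2 in the frame of holder3 between 0.03 and 0.041 m and angle between the x axis of cap2 and the x axis of holder3, either way round above 1.2 rad)) and (height (world z) of cap3 below 0.02 m or (horizontal distance between cap3 and holder1 below 0.008 m and z of cap3 in the frame of holder1 between 0.03 and 0.041 m and angle between the x axis of cap3 and the x axis of holder1, either way round above 1.2 rad) or (horizontal distance between cap3 and holder2 below 0.008 m and z of cap3 in the frame of holder2 between 0.03 and 0.041 m and angle between the x axis of cap3 and the x axis of holder2, either way round above 1.2 rad) or (horizontal distance between cap3 and holder3 below 0.008 m and z of cap3 in the frame of holder3 between 0.03 and 0.041 m and angle between the x axis of cap3 and the x axis of holder3, either way round above 1.2 rad)) and value of joint selector below 0.5 rad), for 0.3 s.
2. the selector is turned past its detent to grind (value of joint selector above 1 rad), for 0.2 s.
At the end, for the whole second after the job is handed in: Every jar upright in a holder (8 mm of its axis), pressed down by its cap (underside at z under 9 mm); every cap either on the bench or locked (8 mm of the axis, rim at z = 30 to 41 mm, lugs 69 degrees or more from the slots); selector over 1.0 rad; jars and caps still (under 20 mm/s) (angle between each of jar1, jar2, jar3's own z axis and vertical below 0.12 rad and ((horizontal distance between jar1 and holder1 below 0.008 m and z of jar1 in the frame of holder1 between -0.001 and 0.009 m) or (horizontal distance between jar1 and holder2 below 0.008 m and z of jar1 in the frame of holder2 between -0.001 and 0.009 m) or (horizontal distance between jar1 and holder3 below 0.008 m and z of jar1 in the frame of holder3 between -0.001 and 0.009 m)) and ((horizontal distance between jar2 and holder1 below 0.008 m and z of jar2 in the frame of holder1 between -0.001 and 0.009 m) or (horizontal distance between jar2 and holder2 below 0.008 m and z of jar2 in the frame of holder2 between -0.001 and 0.009 m) or (horizontal distance between jar2 and holder3 below 0.008 m and z of jar2 in the frame of holder3 between -0.001 and 0.009 m)) and ((horizontal distance between jar3 and holder1 below 0.008 m and z of jar3 in the frame of holder1 between -0.001 and 0.009 m) or (horizontal distance between jar3 and holder2 below 0.008 m and z of jar3 in the frame of holder2 between -0.001 and 0.009 m) or (horizontal distance between jar3 and holder3 below 0.008 m and z of jar3 in the frame of holder3 between -0.001 and 0.009 m)) and (height (world z) of cap1 below 0.02 m or (horizontal distance between cap1 and holder1 below 0.008 m and z of cap1 in the frame of holder1 between 0.03 and 0.041 m and angle between the x axis of cap1 and the x axis of holder1, either way round above 1.2 rad) or (horizontal distance between cap1 and holder2 below 0.008 m and z of cap1 in the frame of holder2 between 0.03 and 0.041 m and angle between the x axis of cap1 and the x axis of holder2, either way round above 1.2 rad) or (horizontal distance between cap1 and holder3 below 0.008 m and z of cap1 in the frame of holder3 between 0.03 and 0.041 m and angle between the x axis of cap1 and the x axis of holder3, either way round above 1.2 rad)) and (height (world z) of cap2 below 0.02 m or (horizontal distance between cap2 and holder1 below 0.008 m and z of cap2 in the frame of holder1 between 0.03 and 0.041 m and angle between the x axis of cap2 and the x axis of holder1, either way round above 1.2 rad) or (horizontal distance between cap2 and holder2 below 0.008 m and z of cap2 in the frame of holder2 between 0.03 and 0.041 m and angle between the x axis of cap2 and the x axis of holder2, either way round above 1.2 rad) or (horizontal distance between cap2 and holder3 below 0.008 m and z of cap2 in the frame of holder3 between 0.03 and 0.041 m and angle between the x axis of cap2 and the x axis of holder3, either way round above 1.2 rad)) and (height (world z) of cap3 below 0.02 m or (horizontal distance between cap3 and holder1 below 0.008 m and z of cap3 in the frame of holder1 between 0.03 and 0.041 m and angle between the x axis of cap3 and the x axis of holder1, either way round above 1.2 rad) or (horizontal distance between cap3 and holder2 below 0.008 m and z of cap3 in the frame of holder2 between 0.03 and 0.041 m and angle between the x axis of cap3 and the x axis of holder2, either way round above 1.2 rad) or (horizontal distance between cap3 and holder3 below 0.008 m and z of cap3 in the frame of holder3 between 0.03 and 0.041 m and angle between the x axis of cap3 and the x axis of holder3, either way round above 1.2 rad)) and value of joint selector above 1 rad and linear speed of each of jar1, jar2, jar3, cap1, cap2, cap3 below 0.02 m/s); the robot touches nothing.
It fails at once if the measuring jug is shifted by more than 4 cm (distance of jug from where it was at the start of the episode above 0.04 m).
It fails at once if the bottle is shifted by more than 4 cm (distance of wash_bottle from where it was at the start of the episode above 0.04 m).
Of jar1, jar2, jar3 only 2 to 3 are there at a start; the rules pass over those that are not, and their reading is None.
At some moment in a run one of cap1, cap2, cap3 may be knocked a few centimetres aside while the robot is not near it.
Once in a run the grip may slacken for a moment while it holds something.
It also fails if it takes over 210 s, if anything falls off the work surface, if the arm or the gripper's body presses on something with over 40 N, if the wrist force passes 120 N, or if a joint passes its speed limit or range.

### The arm

A 6-joint arm with a two-finger parallel gripper is mounted at the origin on the work surface. World frame = base frame: x ahead of the robot, y to its left, z up, the work surface at z = 0. Lengths are in mm, angles in rad, forces in N, time in s.
With the tool pointing down it reaches from about 250 to 800 mm from the base axis. Payload 3.9 kg.
Tool frame: the origin (TCP) lies on the centre line of the jaws, within the pads' length; the fingertips stand robot.tcp_to_tips ahead of it and the grasp point (between the pads) lies 3 mm ahead of it (robot.tcp_to_tips is the distance from the TCP to the fingertips, in mm); z points along the fingers, y is the line along which they close (so a half turn about z gives the same grasp; the last joint's range is limited). The gripper opens to 85 mm and grips with 20 to 120 N. Pads are 22 mm wide; open, the fingers measure 114 mm over their backs; the gripper's body (76 mm by 85 mm) begins 54 mm behind the grasp point. The pads swing forward as they close: fully open they stand 13 mm farther back than shut.
Start: joints at [1.248, 0.26, -0.138, 1.173, 0, 1.571], TCP at [166.537, 497.876, 253.304] pointing down, gripper open.
Joint ranges: [-2.78, 2.78], [-0.83, 1.72], [-1.28, 1.37], [-1.9, 2.12], [-1.57, 1.48], [-3.14, 3.14]. Speed limits (rad/s): [2.57, 2.57, 3.14, 3.14, 3.14, 3.14].

### API

Orientations are given as a unit quaternion [w, x, y, z].
In Python, from plant import robot gives the robot as it stands. The module is installed in compiled form; this text tells all that it offers.
- The arm moves only by the shell command python3 -m creep 'ROWS' [FORCE]. ROWS is JSON, a list of rows, each a list of 3 entries, a list of its own where there are three numbers: the shift along the world's x, y, z in mm, then the turn, a rotation vector about the world's x, y, z in rad, then the finger opening in mm, from 0 to 85.4. In form: [[[x, y, z], [wx, wy, wz], grip], ...]. A call has 1 to 20 rows; each row is the pose to reach, as a shift and turn from the pose commanded when the call began; what a row does not reach only later rows make up. A row lasts 1/8 s, in which the tool goes at most 62.5 mm and 10.7 degrees, less where a joint would pass 70% of its speed; a pose out of reach is approached as far as the arm can. A call with a gripper value outside its range is refused whole. The fingers move at their own pace and stop on an object; FORCE is the grip in N (left out, the last holds). Time passes only in rows, so rows that repeat a pose let the fingers close. It gives the time, the measured TCP pose, the force, the opening and the grip force at its end, in the units of the state.
- robot.observe(): the state, without advancing time (a new reading comes with each control period).
- robot.get_image(name): name is "scene" or "top" or "wrist"; returns a dict with "color" (384x512x3 uint8, red, green, blue), "fovy" (degrees; the focal length in pixels is half the picture's height over the tangent of half this angle, whatever the lens; pixels are square), "cx", "cy" (the principal point, pixels), "rvec" (rotation vector, rad) and "tvec" (3), from world to camera coordinates, as OpenCV has them. Camera axes: x right, y down, z forward; pixel columns grow to the right and rows downward; lengths in mm; the calibration is good to about 2 mm. A picture is of the moment at which its call begins. There is no depth.
- robot.close_job(): hands the job in; it is judged then, once.
Trained networks look in a picture, given as the dict that the camera call returned (one of the last four; its "shot" number tells which), for a name from the list of things; names that differ only in an ending like _2 or _b are one class to them, and where a whole thing is asked for, a point or a joint stands for the part that bears it (a point fixed in the world has none). Each returns a list of dicts, best first, with "confidence" (0 to 1); they miss things now and then, are a little off and sometimes report something else, mostly with a low value. They report only what shows in the picture. A call takes as long as a camera call. They do not tell look-alikes from the thing itself.
- robot.cut_out(name, picture): "pixels" (384x512 bool, what is visible of it) and "bbox" ([left, top, right, bottom] in pixels, round what is visible of it).
- robot.place_of(name, picture): "position" ([column, row] in pixels: a listed point, or the origin of a listed thing).
The state is a dict: "clock": time; "qpos": joint angles; "dq": joint speeds; "tau": joint torques, N m; "ee_pos": TCP position; "tcp_rot": TCP orientation; "contact_force": force on the tool from outside, world axes, zero at the start; "torque": the same for the moment, N m; "grip_width": finger opening in mm; "gripper_force": force on a finger pad.
Only numpy, scipy, OpenCV 4.12 (cv2) and the standard library are available. Lean on these libraries where they do the work, as an engineer would, in place of code of your own. Each camera call takes 0.05 s, during which the arm holds its last target. There are 200 camera calls.

## Working session

There is one attempt and no reset: what is moved stays moved. The work goes in short steps, Python scripts to look and compute and a shell command to move; the robot and the scene stay as the last step left them, time stands still between calls to the robot, and variables do not carry over. Pictures are saved under pics/ and viewed, at most 14 in all, crops included, and the job is handed in when it is done.

```bash
mkdir -p pics; cat > h.py <<'E'
import numpy as np, cv2
from plant import robot
def cam(p):
    f=p["color"].shape[0]/2/np.tan(np.radians(p["fovy"])/2)
    K=np.array([[f,0,p["cx"]],[0,f,p["cy"]],[0,0,1]])
    R=cv2.Rodrigues(np.array(p["rvec"],float))[0]; t=np.array(p["tvec"],float).ravel()
    return K,R,t
def toz(p,uv,z):
    K,R,t=cam(p); c=-R.T@t; d=R.T@np.linalg.inv(K)@np.array([uv[0],uv[1],1.])
    return c+d*(z-c[2])/d[2]
def proj(p,X):
    K,R,t=cam(p); x=K@(R@np.array(X,float)+t); return x[:2]/x[2]
def save(p,n): cv2.imwrite(f"pics/{n}.png",p["color"][:,:,::-1])
def tops(p,name,z):
    out=[]
    for d in robot.place_of(name,p):
        out.append((round(d["confidence"],2),np.round(d["position"]).tolist(),np.round(toz(p,d["position"],z)[:2],0).tolist()))
    return out
E
python3 - <<'E'
from h import *
for n in ("top","scene"):
    p=robot.get_image(n); save(p,n+"0")
    K,R,t=cam(p); print(n,p["fovy"],np.round(-R.T@t))
    for nm,z in (("jar1",0),("cap1",0),("holder1",80),("mill",0),("selector_grip",115),("jug",0),("wash_bottle",0)): print(nm,tops(p,nm,z))
o=robot.observe(); print(o, robot.tcp_to_tips)
E
```

```text
top 55.4857355198494 [431. -32. 942.]
jar1 [(0.86, [383.0, 240.0], [435.0, -361.0]), (0.65, [313.0, 182.0], [582.0, -184.0]), (0.32, [320.0, 137.0], [703.0, -204.0])]
cap1 [(0.89, [205.0, 274.0], [346.0, 93.0]), (0.84, [380.0, 190.0], [565.0, -359.0]), (0.82, [260.0, 233.0], [448.0, -45.0]), (0.71, [278.0, 187.0], [568.0, -92.0]), (0.69, [374.0, 138.0], [703.0, -346.0])]
holder1 [(0.95, [120.0, 187.0], [552.0, 290.0]), (0.88, [153.0, 147.0], [650.0, 217.0]), (0.64, [317.0, 180.0], [575.0, -180.0])]
mill []
selector_grip [(0.92, [143.0, 231.0], [447.0, 219.0])]
jug [(0.58, [275.0, 131.0], [719.0, -83.0])]
wash_bottle [(0.89, [321.0, 138.0], [700.0, -205.0])]
scene 51.257170902162684 [1169.   23.  850.]
jar1 [(0.82, [155.0, 174.0], [440.0, -352.0]), (0.78, [201.0, 220.0], [587.0, -191.0])]
cap1 [(0.96, [242.0, 216.0], [565.0, -87.0]), (0.78, [132.0, 257.0], [709.0, -338.0]), (0.68, [262.0, 182.0], [445.0, -46.0]), (0.57, [314.0, 157.0], [337.0, 99.0])]
holder1 [(0.86, [375.0, 235.0], [653.0, 229.0]), (0.84, [340.0, 194.0], [537.0, 156.0]), (0.56, [389.0, 198.0], [543.0, 276.0])]
mill [
[... 227 characters left out ...]
4.0])]
{'clock': 0.8, 'qpos': array([ 1.24800196e+00,  2.59951944e-01, -1.38049247e-01,  1.17269387e+00,
       -8.19894808e-06,  1.57079003e+00]), 'dq': array([-0.00155298,  0.00055355, -0.00108267, -0.00213551, -0.00042982,
        0.00024044]), 'tau': array([-1.72928681e-03, -4.05554259e+01,  2.54223794e+01,  6.69251258e-04,
        1.45310414e-04, -7.80230664e-06]), 'ee_pos': array([166.54730033, 497.90116798, 253.34878784]), 'tcp_rot': array([1.21831229e-05, 1.60694284e-01, 9.87004227e-01, 4.93172559e-05]), 'contact_force': array([-1.02320108, -0.40084355, -0.28521488]), 'torque': array([ 0.002935  , -0.00489311,  0.00316362]), 'gripper_force': 0.0, 'grip_width': 85.12770843448487} 22.0
```

View pics/top0.png

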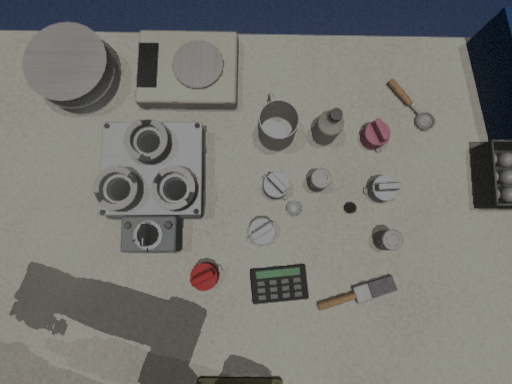

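View pics/scene0.png

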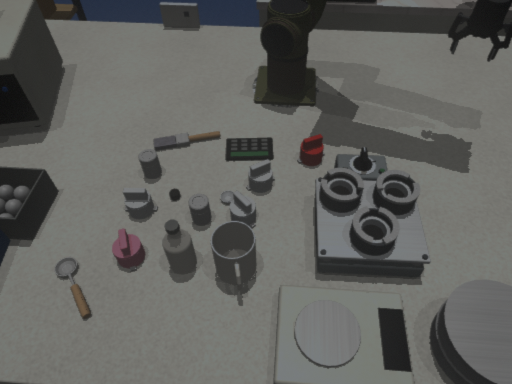

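Top view: deck at upper left with holders at (120,187), (153,147) and (175,187), and the knob at (147,232). There are two jars at (318,180) and (391,240). The silver caps are at (277,185), (262,231) and (384,188), and the red (204,277) and pink (377,134) look-alikes stay untouched. I'll go over the first jar.

```bash
python3 -m creep '[[[60,-30,0],[0,0,-0.15],85],[[417,-685,0],[0,0,-1.248],85],[[417,-685,0],[0,0,-1.248],85],[[417,-685,0],[0,0,-1.248],85],[[417,-685,0],[0,0,-1.248],85],[[417,-685,0],[0,0,-1.248],85],[[417,-685,0],[0,0,-1.248],85],[[417,-685,0],[0,0,-1.248],85],[[417,-685,0],[0,0,-1.248],85],[[417,-685,0],[0,0,-1.248],85],[[417,-685,0],[0,0,-1.248],85],[[417,-685,0],[0,0,-1.248],85],[[417,-685,0],[0,0,-1.248],85],[[417,-685,0],[0,0,-1.248],85],[[417,-685,0],[0,0,-1.248],85],[[417,-685,0],[0,0,-1.248],85],[[417,-685,0],[0,0,-1.248],85]]'
python3 - <<'E'
from h import *
p=robot.get_image("wrist"); save(p,"w1"); K,R,t=cam(p); print(p["fovy"],np.round(-R.T@t),np.round(R,2).tolist())
for n in("jar1","cap1","wash_bottle"): print(n,tops(p,n,0))
o=robot.observe(); print(o["qpos"],o["ee_pos"],o["tcp_rot"])
E
```

```text
clock: 2.92
ee_pos: [583.2, -185.9, 253.9]
tcp_rot: [0.0, 0.707, 0.708, 0.0]
contact_force: [-0.6, -0.3, -0.1]
grip_width: 85.2
gripper_force: 0.0
62.04892947532277 [ 580. -119.  375.] [[1.0, 0.0, -0.0], [0.0, -0.96, 0.27], [-0.0, -0.27, -0.96]]
jar1 [(0.91, [261.0, 163.0], [580.0, -192.0]), (0.73, [149.0, 281.0], [432.0, -352.0]), (0.67, [378.0, 65.0], [709.0, -83.0])]
cap1 [(0.89, [248.0, 66.0], [566.0, -84.0]), (0.81, [138.0, 30.0], [449.0, -48.0]), (0.74, [353.0, 273.0], [702.0, -340.0]), (0.73, [245.0, 284.0], [560.0, -355.0])]
wash_bottle [(0.82, [367.0, 178.0], [709.0, -211.0])]
[-3.09412944e-01  4.12130998e-01  8.93106463e-02  1.24754707e+00
 -8.58949452e-06  1.26053543e+00] [ 583.44965635 -186.52007146  253.65895398] [1.92621181e-04 7.06806906e-01 7.07406497e-01 9.43656490e-05]
```

View pics/w1.png

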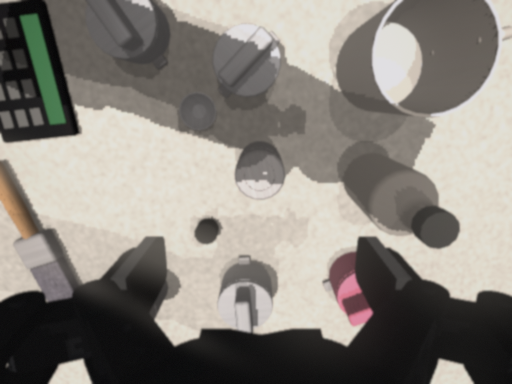

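The wrist view shows the jar at (261,165), beside a cap at (248,62), with the bottle and jug at right. I'll pinch the jar along both axes to centre it, then lift.

```bash
python3 -m creep '[[[-2,-3,-60],[0,0,0],85],[[-2,-3,-120],[0,0,0],85],[[-2,-3,-170],[0,0,0],75],[[-2,-3,-187],[0,0,0],75],[[-2,-3,-187],[0,0,0],48],[[-2,-3,-187],[0,0,0],40],[[-2,-3,-187],[0,0,0],40],[[-2,-3,-187],[0,0,0],40],[[-2,-3,-187],[0,0,0],68],[[-2,-3,-187],[0,0,0],68],[[-2,-3,-187],[0,0,0.4],68],[[-2,-3,-187],[0,0,0.8],68],[[-2,-3,-187],[0,0,1.2],68],[[-2,-3,-187],[0,0,1.571],68],[[-2,-3,-187],[0,0,1.571],68],[[-2,-3,-187],[0,0,1.571],68],[[-2,-3,-187],[0,0,1.571],68],[[-2,-3,-187],[0,0,1.571],68],[[-2,-3,-187],[0,0,1.571],68],[[-2,-3,-187],[0,0,1.571],68]]' 30
python3 -m creep '[[[0,0,0],[0,0,0],40],[[0,0,0],[0,0,0],40],[[0,0,0],[0,0,0],40],[[0,0,0],[0,0,0],40],[[0,0,20],[0,0,0],40],[[0,0,80],[0,0,0],40],[[0,0,140],[0,0,0],40],[[0,0,195],[0,0,0],40],[[0,0,195],[0,0,0],40]]' 60
```

```text
clock: 5.62
ee_pos: [581.8, -190.2, 66.6]
tcp_rot: [0.0, 0.0, 1.0, -0.0]
contact_force: [0.2, 0.4, 0.6]
grip_width: 68.0
gripper_force: 0.0
clock: 6.75
ee_pos: [584.0, -190.7, 265.8]
tcp_rot: [0.004, -0.0, 1.0, -0.001]
contact_force: [0.1, -0.4, -3.2]
grip_width: 48.4
gripper_force: 63.3
```

```bash
python3 -m creep '[[[-62,250,0],[0,0,0],40],[[-62,250,0],[0,0,0],40],[[-62,250,0],[0,0,0],40],[[-62,250,0],[0,0,0],40],[[-62,250,0],[0,0,0],40],[[-62,250,0],[0,0,0],40],[[-62,250,0],[0,0,0],40]]'
cat > fit.py <<'E'
from h import *
from scipy.optimize import least_squares
def model(q):
    x,y,a=q; P=[]; th=np.linspace(0,2*np.pi,120,endpoint=False)
    for k in range(3):
        b=a+k*2*np.pi/3; c=np.array([x,y])+130/np.sqrt(3)*np.array([np.cos(b),np.sin(b)])
        s=np.abs(36*np.sin(th))>12
        for r,m in((50,th>-1),(36,s)):
            t=th[m]+b; P.append(np.c_[c[0]+r*np.cos(t),c[1]+r*np.sin(t),np.full(m.sum(),130)])
    return np.vstack(P)
def fit(pics,q0):
    D=[]
    for p in pics:
        e=cv2.Canny(cv2.GaussianBlur(cv2.cvtColor(p["color"],cv2.COLOR_RGB2GRAY),(3,3),0),40,110)
        D.append(cv2.distanceTransform(255-e,cv2.DIST_L2,5))
    def res(q):
        X=model(q); out=[]
        for p,d in zip(pics,D):
            K,R,t=cam(p); uv,_=cv2.projectPoints(X,cv2.Rodrigues(R)[0],t,K,None); uv=uv[:,0].astype(np.float32)
            v=cv2.remap(d,uv[:,0].copy(),uv[:,1].copy(),cv2.INTER_LINEAR,borderMode=cv2.BORDER_CONSTANT,borderValue=3)
            out.append(np.minimum(v.ravel(),8))
        return np.concatenate(out)
    best=None
    for dx in(-8,0,8):
        for dy in(-8,0,8):
            for da in(-.06,0,.06):
                r=least_squares(res,np.array(q0)+[dx,dy,da],loss="soft_l1",diff_step=1e-3,x_scale=[1,1,.02])
                if best is None or r.cost<best.cost: best=r
    return best.x,best.cost,np.median(res(best.x))
E
python3 - <<'E'
from fit import *
P={n:robot.get_image(n) for n in("top","scene","wrist")}
for n,p in P.items(): print(n,tops(p,"holder1",80),tops(p,"selector_grip",115))
o=robot.observe();print(o["ee_pos"],o["gripper_force"],o["clock"])
for n,p in P.items(): print(n,fit([p],(578,220,0)))
q,c,m=fit(list(P.values()),(578,220,0)); print(q,c,m)
for k in range(3): b=q[2]+k*2*np.pi/3; print(q[0]+75.06*np.cos(b),q[1]+75.06*np.sin(b),b)
p=P["wrist"]; im=p["color"][:,:,::-1].copy()
for X in model(q):
    u=proj(p,X).astype(int)
    if 0<=u[0]<512 and 0<=u[1]<384: im[u[1],u[0]]=(0,255,0)
p=P["top"]; im2=p["color"][:,:,::-1].copy()
for X in model(q):
    u=proj(p,X).astype(int); im2[u[1],u[0]]=(0,255,0)
cv2.imwrite("pics/w2.png",np.hstack([im,cv2.resize(im2[90:270,70:220],(320,384))])[:, :800])
E
```

```text
clock: 7.62
ee_pos: [519.5, 58.7, 260.3]
tcp_rot: [-0.001, 0.001, 1.0, -0.0]
contact_force: [1.1, -0.2, -2.7]
grip_width: 48.4
gripper_force: 63.8
top [] [(0.3, [322.0, 138.0], [669.0, -187.0])]
scene [(0.88, [388.0, 199.0], [545.0, 273.0]), (0.83, [375.0, 234.0], [649.0, 230.0]), (0.62, [343.0, 193.0], [535.0, 163.0])] [(0.6, [363.0, 153.0], [428.0, 215.0])]
wrist [(0.79, [491.0, 194.0], [541.0, 286.0]), (0.61, [356.0, 196.0], [542.0, 153.0])] [(0.64, [462.0, 82.0], [437.0, 219.0])]
[519.61962209  59.54504741 261.3199968 ] 63.79059970378876 8.075
top (array([-1.01299491e+02,  1.73382346e+02, -8.75917367e-05]), np.float64(1388.182282447815), np.float32(3.0))
scene (array([5.81966958e+02, 2.19038490e+02, 3.43111983e-02]), np.float64(302.2292490005493), np.float32(0.4814453))
wrist (array([9.38369971e+02, 7.09918357e+02, 1.73507619e-04]), np.float64(1388.182282447815), np.float32(3.0))
[ 4.19871754e+02  8.15803927e+02 -1.52636712e-04] 4164.546847343445 3.0
494.9317532823451 815.7924697842236 -0.00015263671197681002
382.35167657036095 880.8135212023894 2.0942424656812184
382.3318326174473 750.8057891007273 4.188637568074414
```

View pics/w2.png

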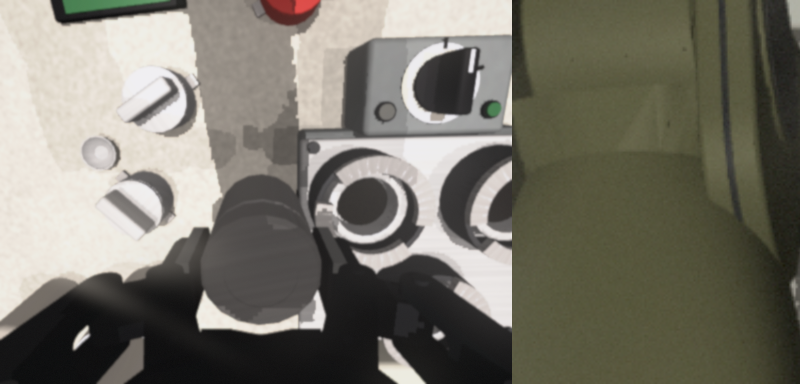

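The wrist view shows the right-front holder's bore at (365,205) with slots toward the lower right, and the knob at (450,82) with its bar roughly along world x. My fit drifted out of the picture, so I'll bound it and add the unoccluded first pictures.

```bash
sed -i 's/borderValue=3/borderValue=8/; s/loss="soft_l1",/loss="soft_l1",bounds=([550,190,-.2],[610,250,.2]),/' fit.py
python3 - <<'E'
from fit import *
P={n:robot.get_image(n) for n in("top","scene","wrist")}
for n in("top","scene"): P[n]=dict(P[n],color=cv2.imread(f"pics/{n}0.png")[:,:,::-1].copy())
for n,p in P.items(): print(n,fit([p],(578,220,0)))
q,c,m=fit(list(P.values()),(578,220,0)); print(q,c,m)
for k in range(3): b=q[2]+k*2*np.pi/3; print(q[0]+75.06*np.cos(b),q[1]+75.06*np.sin(b),np.degrees(b))
ims=[]
for n,(x0,y0,w,h) in {"wrist":(290,110,222,190),"top":(85,105,140,120),"scene":(300,150,140,120)}.items():
    p=P[n]; im=p["color"][y0:y0+h,x0:x0+w,::-1].copy(); im=cv2.resize(im,None,fx=(s:=300/h),fy=s)
    for X in model(q):
        u=((proj(p,X)-[x0,y0]+.5)*s).astype(int)
        cv2.circle(im,tuple(map(int,u)),1,(0,255,0),-1)
    ims.append(cv2.resize(im,(400,300)))
cv2.imwrite("pics/w3.png",np.vstack([np.hstack(ims[:2]),np.hstack([ims[2],ims[2]*0])]))
E
```

```text
top (array([5.77541004e+02, 2.04369323e+02, 3.66156893e-02]), np.float64(326.9950393438339), np.float32(0.9375))
scene (array([5.81818732e+02, 2.19242943e+02, 6.48900213e-03]), np.float64(346.89634466171265), np.float32(0.5107422))
wrist (array([5.79880798e+02, 2.19465092e+02, 2.43961455e-02]), np.float64(2302.6309452056885), np.float32(3.7257876))
[5.80778423e+02 2.18785085e+02 7.60754973e-03] 3469.5705519914627 0.96972656
655.8362510985626 219.356102371084 0.4358804922022854
542.7549937658206 283.5015623822662 120.43588049220227
543.744024525069 153.4975908346351 240.43588049220227
```

View pics/w3.png

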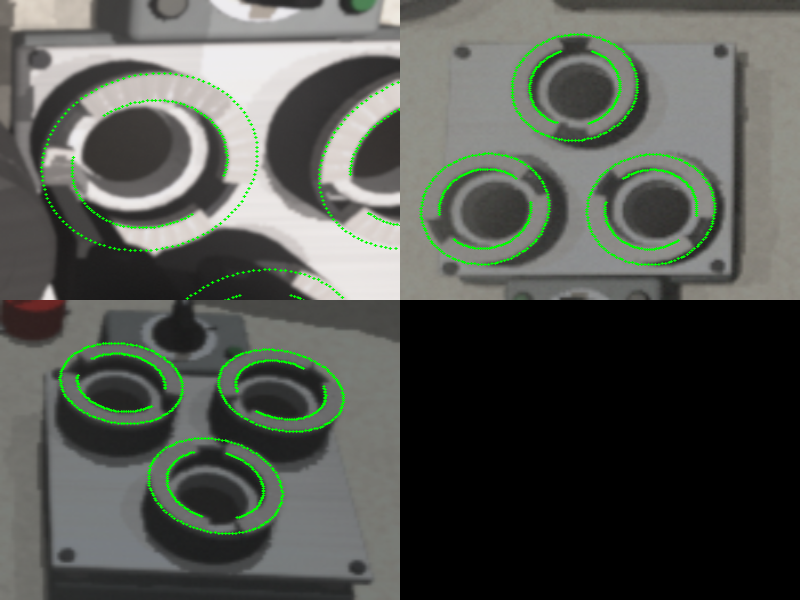

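Overlay: the projected collars sit on the real ones in the top and scene views. The wrist view is consistent to about 2 mm, and the slots match. A quick per-view check with tighter starts will show the spread.

```bash
sed -i 's/(-8,0,8)/(-3,0,3)/g; s/(-.06,0,.06)/(-.03,0,.03)/; s/\[550,190,-.2\],\[610,250,.2\]/[572,211,-.1],[590,227,.1]/; s/borderValue=8/borderValue=0/' fit.py
python3 - <<'E'
from fit import *
P={n:robot.get_image(n) for n in("top","scene","wrist")}
for n in("top","scene"): P[n]=dict(P[n],color=cv2.imread(f"pics/{n}0.png")[:,:,::-1].copy())
for n,p in P.items():
    q,c,m=fit([p],(580,219,0.01)); b=q[2]+4*np.pi/3
    print(n,q,c,m,q[0]+75.06*np.cos(b),q[1]+75.06*np.sin(b))
o=robot.observe(); print(o["ee_pos"])
E
```

```text
top [5.72000000e+02 2.11000000e+02 3.70607631e-02] 527.3847991228104 1.0 536.9043125726832 144.65019743137884
scene [5.81751013e+02 2.19251764e+02 1.27173146e-02] 339.7913867235184 0.4609375 545.0507006447449 153.77588615880148
wrist [5.80032492e+02 2.19377716e+02 1.20297991e-02] 1366.3752238750458 0.828125 543.287171753625 153.92708484508933
[519.53660668  59.92226824 261.34377047]
```

```bash
python3 -m creep '[[[12,47,0],[0,0,0],40],[[24.5,94,0],[0,0,0],40],[[24.5,94,0],[0,0,0],40],[[24.5,94,-30],[0,0,0],40],[[24.5,94,-60],[0,0,0],40],[[24.5,94,-76],[0,0,0],40],[[24.5,94,-81],[0,0,0],40],[[24.5,94,-86],[0,0,0],40],[[24.5,94,-91],[0,0,0],40],[[24.5,94,-91],[0,0,0],40]]'
```

```text
clock: 9.62
ee_pos: [544.1, 153.8, 170.4]
tcp_rot: [0.0, -0.0, 1.0, -0.0]
contact_force: [0.5, 0.0, -2.6]
grip_width: 48.6
gripper_force: 64.2
```

It entered the centring bore with no side force. Lower and release.

```bash
python3 -m creep '[[[0,0,-6],[0,0,0],40],[[0,0,-11],[0,0,0],40],[[0,0,-11],[0,0,0],40],[[0,0,-11],[0,0,0],75],[[0,0,-11],[0,0,0],75],[[0,0,-11],[0,0,0],75],[[0,0,40],[0,0,0],75],[[0,0,95],[0,0,0],85]]'
python3 - <<'E'
from h import *
p=robot.get_image("wrist"); save(p,"w4"); print(tops(p,"jar1",92),robot.observe()["ee_pos"])
p=robot.get_image("scene"); print(tops(p,"cap1",0),tops(p,"jar1",0))
E
```

```text
clock: 10.62
ee_pos: [543.3, 153.7, 265.8]
tcp_rot: [-0.001, -0.0, 1.0, -0.0]
contact_force: [1.3, -0.6, 0.5]
grip_width: 85.1
gripper_force: 0.0
[(0.7, [261.0, 174.0], [542.0, 154.0]), (0.7, [83.0, 77.0], [455.0, -2.0]), (0.18, [397.0, 173.0], [541.0, 282.0])] [547.44968666 154.84956318 272.10136233]
[(0.96, [142.0, 212.0], [574.0, -352.0]), (0.95, [241.0, 218.0], [572.0, -88.0]), (0.89, [262.0, 184.0], [452.0, -46.0]), (0.84, [130.0, 258.0], [709.0, -342.0]), (0.72, [311.0, 154.0], [325.0, 89.0]), (0.24, [373.0, 232.0], [590.0, 249.0])] [(0.94, [154.0, 172.0], [433.0, -357.0]), (0.69, [337.0, 191.0], [463.0, 163.0]), (0.51, [359.0, 228.0], [580.0, 213.0])]
```

View pics/w4.png

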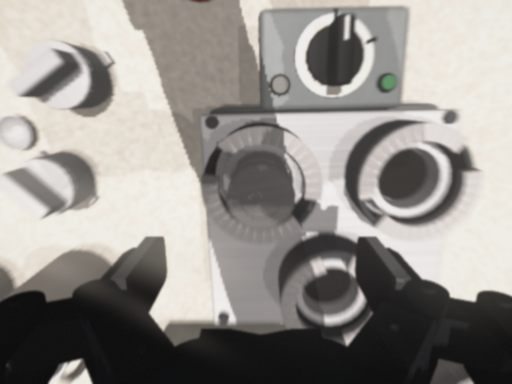

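The jar stands centred in the right-front holder at (261,180), with slots at (207,190) and (305,212). Next is the cap at (449,-46). I'll hover, then measure its bar.

```bash
python3 -m creep '[[[-94,-200,-20],[0,0,0.576],85],[[-94,-200,-20],[0,0,0.576],85],[[-94,-200,-20],[0,0,0.576],85],[[-94,-200,-20],[0,0,0.576],85],[[-94,-200,-20],[0,0,0.576],85],[[-94,-200,-20],[0,0,0.576],85]]'
cat >> h.py <<'E'
def bar(p,uv,r=75,z=81):
    """rectified view of plane z centred on pixel's ground spot; saved for viewing, 2 px/mm, up=+x left=+y"""
    c=toz(p,uv,z); S=2; n=120
    src=[proj(p,[c[0]+dx,c[1]+dy,z]) for dx,dy in((60,60),(60,-60),(-60,-60),(-60,60))]
    H=cv2.getPerspectiveTransform(np.float32(src),np.float32([[0,0],[240,0],[240,240],[0,240]]))
    return cv2.warpPerspective(p["color"],H,(240,240))[:,:,::-1],c
E
python3 - <<'E'
from h import *
p=robot.get_image("wrist"); o=robot.observe(); print(o["ee_pos"],o["qpos"])
ims=[]
for z in (0,):
    d=robot.place_of("cap1",p); print(tops(p,"cap1",0))
    b=min(d,key=lambda k:np.hypot(*(toz(p,k["position"],0)[:2]-[449,-46])))
    im,c=bar(p,proj(p,toz(p,b["position"],0)+[0,0,81])); print(c)
    ims.append(cv2.resize(im,(480,480)))
cv2.imwrite("pics/b1.png",ims[0])
E
```

```text
clock: 11.62
ee_pos: [449.6, -45.9, 244.3]
tcp_rot: [-0.001, -0.284, 0.959, 0.001]
contact_force: [-0.3, -0.0, -0.7]
grip_width: 84.9
gripper_force: 0.0
[450.06919954 -45.51829235 244.5638316 ] [-1.01096897e-01  1.41249152e-01 -3.15744804e-01  1.11494988e+00
  4.59964432e-04 -6.77707340e-01]
[(0.83, [256.0, 161.0], [451.0, -49.0]), (0.74, [182.0, 226.0], [569.0, -82.0]), (0.6, [409.0, 144.0], [340.0, 88.0])]
[450.6153178  -48.88250794  81.        ]
```

View pics/b1.png

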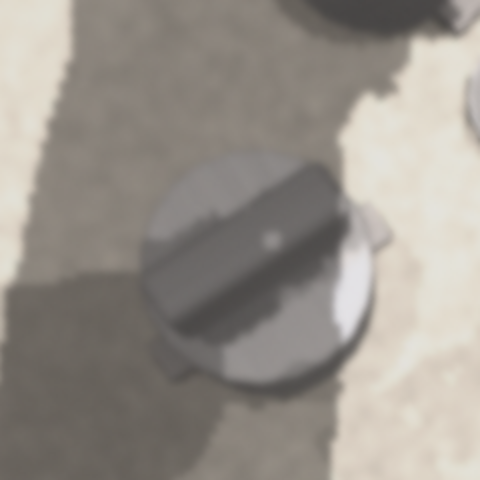

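The rectified crop (4 px/mm) shows the bar from (163,305) to (325,183), which gives yaw about 126° and centre about (449.6,-50). I'll pinch it end to end to centre it, then turn and grip across.

```bash
python3 -m creep '[[[0,-4,-60],[0,0,0.06],85],[[0,-4,-120],[0,0,0.06],85],[[0,-4,-160],[0,0,0.06],85],[[0,-4,-168],[0,0,0.06],85],[[0,-4,-168],[0,0,0.06],54],[[0,-4,-168],[0,0,0.06],48],[[0,-4,-168],[0,0,0.06],48],[[0,-4,-168],[0,0,0.06],48]]' 25
python3 -m creep '[[[0,0,0],[0,0,0],75],[[0,0,0],[0,0,0],75],[[0,0,0],[0,0,0],75],[[0,0,0],[0,0,-0.4],75],[[0,0,0],[0,0,-0.8],75],[[0,0,0],[0,0,-1.2],75],[[0,0,0],[0,0,-1.571],75],[[0,0,0],[0,0,-1.571],75],[[0,0,0],[0,0,-1.571],75],[[0,0,0],[0,0,-1.571],75],[[0,0,0],[0,0,-1.571],40],[[0,0,0],[0,0,-1.571],20],[[0,0,0],[0,0,-1.571],8],[[0,0,0],[0,0,-1.571],8],[[0,0,0],[0,0,-1.571],8],[[0,0,0],[0,0,-1.571],8],[[0,0,0],[0,0,-1.571],8]]' 25
```

```text
clock: 12.78
ee_pos: [452.0, -50.1, 79.1]
tcp_rot: [0.002, -0.313, 0.95, -0.001]
contact_force: [0.8, 1.2, 6.7]
grip_width: 55.4
gripper_force: 27.7
clock: 14.9
ee_pos: [449.7, -50.1, 77.1]
tcp_rot: [-0.0, 0.451, 0.893, -0.0]
contact_force: [0.0, 0.4, -3.3]
grip_width: 15.7
gripper_force: 29.2
```

```bash
python3 -m creep '[[[0,0,0],[0,0,0],8],[[0,0,0],[0,0,0],8],[[0,0,50],[0,0,0],8],[[0,0,110],[0,0,0],8],[[0,0,170],[0,0,0],8],[[30,60,185],[0,0,0.4],8],[[60,120,185],[0,0,0.8],8],[[94.3,203.9,185],[0,0,1.993],8],[[94.3,203.9,185],[0,0,1.993],8],[[94.3,203.9,185],[0,0,1.993],8],[[94.3,203.9,185],[0,0,1.993],8],[[94.3,203.9,185],[0,0,1.993],8],[[94.3,203.9,185],[0,0,1.993],8],[[94.3,203.9,185],[0,0,1.993],8],[[94.3,203.9,185],[0,0,1.993],8],[[94.3,203.9,185],[0,0,1.993],8],[[94.3,203.9,185],[0,0,1.993],8],[[94.3,203.9,185],[0,0,1.993],8]]' 90
python3 - <<'E'
from h import *
p=robot.get_image("wrist"); save(p,"w5"); o=robot.observe(); print(o["ee_pos"],o["tcp_rot"],o["contact_force"],o["grip_width"],o["qpos"])
E
```

```text
clock: 17.15
ee_pos: [544.3, 153.7, 262.1]
tcp_rot: [-0.0, -0.504, 0.864, 0.0]
contact_force: [-1.0, 0.1, -2.9]
grip_width: 14.5
gripper_force: 91.6
[544.24181196 153.74095772 262.14197298] [-1.62283381e-04 -5.04194886e-01  8.63589885e-01  2.38098699e-05] [-0.01729683  0.67334941 -2.59079867] 14.392649297161476 [ 2.75331491e-01  3.26913284e-01 -1.92416446e-02  1.22496755e+00
 -3.51768298e-05 -7.81567367e-01]
```

View pics/w5.png

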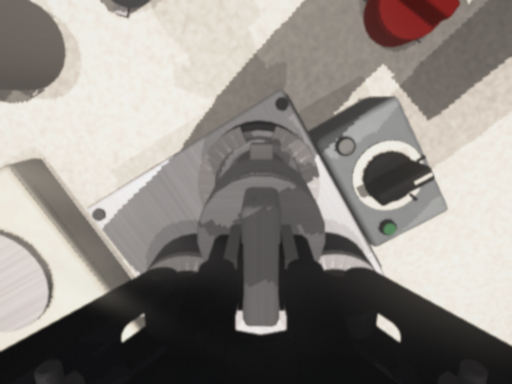

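The cap hangs level in the jaws. Its lug at (262,150) lines up with the slot at (262,125). Let it down.

```bash
python3 -m creep '[[[0,0,-40],[0,0,0],8],[[0,0,-50],[0,0,0],8],[[0,0,-54],[0,0,0],8],[[0,0,-58],[0,0,0],8],[[0,0,-61],[0,0,0],8],[[0,0,-61],[0,0,0],8]]'
```

```text
clock: 17.95
ee_pos: [544.6, 153.8, 201.6]
tcp_rot: [0.0, -0.505, 0.863, -0.0]
contact_force: [-0.0, 0.4, -2.0]
grip_width: 14.1
gripper_force: 91.5
```

```bash
python3 -m creep '[[[0,0,-3],[0,0,0],8],[[0,0,-6],[0,0,0],8],[[0,0,-9],[0,0,0],8],[[0,0,-10],[0,0,0],8],[[0,0,-10],[0,0,0],8],[[0,0,-10],[0,0,0],8]]'
```

```text
clock: 18.7
ee_pos: [545.1, 154.1, 193.5]
tcp_rot: [0.002, -0.505, 0.863, -0.0]
contact_force: [-1.9, -1.4, 8.0]
grip_width: 14.5
gripper_force: 93.3
```

```bash
python3 -m creep '[[[0,0,-2],[0,0,0],8],[[0,0,-2],[0,0,-0.18],8],[[0,0,-2],[0,0,-0.36],8],[[0,0,-2],[0,0,-0.54],8],[[0,0,-2],[0,0,-0.72],8],[[0,0,-2],[0,0,-0.9],8],[[0,0,-2],[0,0,-1.08],8],[[0,0,-2],[0,0,-1.26],8],[[0,0,-2],[0,0,-1.44],8],[[0,0,-2],[0,0,-1.571],8],[[0,0,-2],[0,0,-1.6],8],[[0,0,-2],[0,0,-1.6],8]]'
python3 - <<'E'
from h import *
o=robot.observe(); print(o["torque"],o["ee_pos"])
x,y=o["tcp_rot"][1:3]; print(np.degrees(np.arctan2(2*x*y,2*x*x-1)))
E
```

```text
clock: 20.2
ee_pos: [547.7, 154.2, 192.6]
tcp_rot: [0.004, 0.268, 0.963, 0.002]
contact_force: [1.1, -0.6, 9.9]
grip_width: 14.4
gripper_force: 93.4
[-0.31372396 -0.36701607 -0.00873882] [547.66340725 154.15144518 192.56391548]
148.94530193220302
```

```bash
python3 -m creep '[[[0,0,0],[0,0,-0.06],8],[[0,0,0],[0,0,-0.06],8],[[0,0,0],[0,0,-0.06],8]]'; python3 -c "
from h import *
o=robot.observe(); print(o['torque']); x,y=o['tcp_rot'][1:3]; print(np.degrees(np.arctan2(2*x*y,2*x*x-1)))"
python3 -m creep '[[[0,0,4],[0,0,-0.03],8],[[0,0,8],[0,0,-0.03],8],[[0,0,8],[0,0,-0.03],8]]'
```

```text
clock: 20.58
ee_pos: [547.1, 153.7, 192.5]
tcp_rot: [0.004, 0.296, 0.955, 0.001]
contact_force: [0.1, -1.9, 10.4]
grip_width: 14.4
gripper_force: 93.6
[-0.59077574 -0.11249495  0.19050568]
145.52219440280524
clock: 20.95
ee_pos: [546.6, 153.6, 194.2]
tcp_rot: [0.001, 0.31, 0.951, -0.0]
contact_force: [11.2, -1.2, -21.4]
grip_width: 14.4
gripper_force: 91.2
```

Locked: pulling up gives -21 N with almost no travel. Release, back off and check.

```bash
python3 -m creep '[[[0,0,-5],[0,0,0.05],8],[[0,0,-5],[0,0,0.05],8],[[0,0,-5],[0,0,0.05],60],[[0,0,-5],[0,0,0.05],60],[[0,0,-5],[0,0,0.05],60],[[0,0,50],[0,0,0.05],60],[[0,0,78],[0,0,0.05],85],[[0,0,78],[0,0,0.05],85]]'
python3 - <<'E'
from h import *
p=robot.get_image("wrist"); save(p,"w6"); print(tops(p,"cap1",116)); o=robot.observe(); print(o["ee_pos"],o["contact_force"])
p=robot.get_image("scene"); print("bench",tops(p,"cap1",0),tops(p,"jar1",0))
E
```

```text
clock: 21.95
ee_pos: [545.7, 154.2, 277.8]
tcp_rot: [0.002, 0.287, 0.958, 0.001]
contact_force: [0.1, 0.4, 0.2]
grip_width: 84.8
gripper_force: 0.0
[(0.86, [115.0, 38.0], [383.0, 119.0]), (0.76, [125.0, 259.0], [541.0, -3.0]), (0.6, [261.0, 176.0], [544.0, 154.0])]
[544.06518001 153.73285482 274.77756996] [ 0.14536552  0.44170796 -0.2833529 ]
bench [(0.98, [139.0, 213.0], [576.0, -358.0]), (0.96, [134.0, 255.0], [702.0, -334.0]), (0.93, [237.0, 217.0], [571.0, -100.0]), (0.74, [343.0, 188.0], [452.0, 178.0]), (0.64, [310.0, 158.0], [343.0, 89.0])] [(0.76, [153.0, 173.0], [437.0, -357.0])]
```

View pics/w6.png

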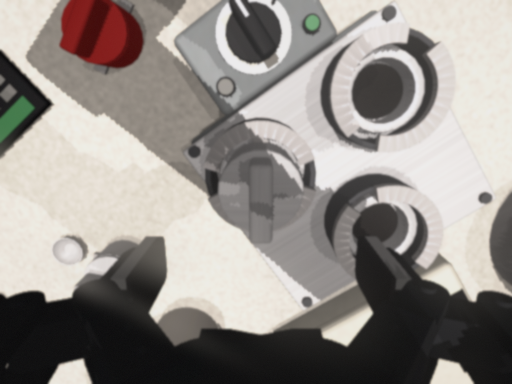

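The bar at (262,200) is perpendicular to the slots at (212,180) and (308,178), so the first cap is locked. Now the second jar, with a wrist check from above it.

```bash
python3 -m creep '[[[-40,-50,0],[0,0,0],85],[[-109,-511,-20],[0,0,0],85],[[-109,-511,-20],[0,0,0],85],[[-109,-511,-20],[0,0,0],85],[[-109,-511,-20],[0,0,0],85],[[-109,-511,-20],[0,0,0],85],[[-109,-511,-20],[0,0,0],85],[[-109,-511,-20],[0,0,0],85],[[-109,-511,-20],[0,0,0],85],[[-109,-511,-20],[0,0,0],85],[[-109,-511,-20],[0,0,0],85],[[-109,-511,-20],[0,0,0],85]]'
python3 - <<'E'
from h import *
p=robot.get_image("wrist"); print("jar",tops(p,"jar1",0),"cap",tops(p,"cap1",0)); o=robot.observe(); print(o["ee_pos"],o["tcp_rot"])
E
```

```text
clock: 23.7
ee_pos: [435.5, -355.9, 255.2]
tcp_rot: [-0.0, 0.286, 0.958, 0.0]
contact_force: [-0.2, 1.1, 0.2]
grip_width: 84.8
gripper_force: 0.0
jar [(0.96, [258.0, 159.0], [433.0, -360.0])] cap [(0.95, [378.0, 312.0], [700.0, -339.0]), (0.87, [319.0, 240.0], [562.0, -352.0]), (0.17, [465.0, 274.0], [711.0, -216.0])]
[ 435.64764447 -356.22642165  255.51598385] [6.74880887e-05 2.86057657e-01 9.58212405e-01 8.01645875e-06]
```

```bash
python3 -m creep '[[[-1.5,-3,-60],[0,0,0],85],[[-1.5,-3,-120],[0,0,0],85],[[-1.5,-3,-170],[0,0,0],80],[[-1.5,-3,-188.5],[0,0,0],80],[[-1.5,-3,-188.5],[0,0,0],48],[[-1.5,-3,-188.5],[0,0,0],40],[[-1.5,-3,-188.5],[0,0,0],40],[[-1.5,-3,-188.5],[0,0,0],40],[[-1.5,-3,-188.5],[0,0,0],68],[[-1.5,-3,-188.5],[0,0,0],68],[[-1.5,-3,-188.5],[0,0,0.2],68],[[-1.5,-3,-188.5],[0,0,1.571],68],[[-1.5,-3,-188.5],[0,0,1.571],68],[[-1.5,-3,-188.5],[0,0,1.571],68],[[-1.5,-3,-188.5],[0,0,1.571],68],[[-1.5,-3,-188.5],[0,0,1.571],68],[[-1.5,-3,-188.5],[0,0,1.571],68],[[-1.5,-3,-188.5],[0,0,1.571],68],[[-1.5,-3,-188.5],[0,0,1.571],68],[[-1.5,-3,-188.5],[0,0,1.571],68]]' 30
python3 -m creep '[[[0,0,0],[0,0,0],40],[[0,0,0],[0,0,0],40],[[0,0,0],[0,0,0],40],[[0,0,0],[0,0,0],40],[[0,0,20],[0,0,0],40],[[0,0,80],[0,0,0],40],[[0,0,140],[0,0,0],40],[[0,0,200],[0,0,0],40],[[0,0,215],[0,0,0],40],[[0,0,215],[0,0,0],40]]' 60
python3 -c "
from h import *
o=robot.observe(); print(o['ee_pos'],o['qpos'])"
```

```text
clock: 26.35
ee_pos: [433.9, -360.3, 66.9]
tcp_rot: [0.0, -0.474, 0.88, -0.0]
contact_force: [-0.7, 0.3, 0.2]
grip_width: 67.5
gripper_force: 0.0
clock: 27.6
ee_pos: [433.9, -360.3, 281.4]
tcp_rot: [0.0, -0.475, 0.88, -0.0]
contact_force: [0.0, 0.8, -3.9]
grip_width: 48.4
gripper_force: 63.5
[ 433.89356929 -360.25029615  281.42196636] [-6.92925835e-01  3.18053812e-01  1.78282220e-02  1.27045337e+00
 -7.31172507e-06 -1.68207140e+00]
```

```bash
python3 -m creep '[[[-20,60,0],[0,0,0],40],[[-20,644,0],[0,0,0],40],[[-20,644,0],[0,0,0],40],[[-20,644,0],[0,0,0],40],[[-20,644,0],[0,0,0],40],[[-20,644,0],[0,0,0],40],[[-20,644,0],[0,0,0],40],[[-20,644,0],[0,0,0],40],[[-20,644,0],[0,0,0],40],[[-20,644,0],[0,0,0],40],[[-20,644,0],[0,0,0],40],[[50,644,0],[0,0,0],40],[[108.8,644,0],[0,0,0],40],[[108.8,644,0],[0,0,0],40],[[108.8,644,0],[0,0,0],40],[[108.8,644,0],[0,0,0],40]]'
python3 -c "
from h import *
o=robot.observe(); print(o['ee_pos'],o['qpos'])"
```

```text
clock: 29.6
ee_pos: [541.0, 283.1, 281.0]
tcp_rot: [-0.001, -0.475, 0.88, 0.0]
contact_force: [0.2, -0.7, -2.5]
grip_width: 48.2
gripper_force: 64.2
[541.02769096 283.12772248 281.00349817] [ 4.82047447e-01  4.04389379e-01  1.47713150e-01  1.31686975e+00
  1.58492708e-04 -5.07249716e-01]
```

```bash
python3 -m creep '[[[0,0,-50],[0,0,0],40],[[0,0,-80],[0,0,0],40],[[0,0,-94],[0,0,0],40],[[0,0,-100],[0,0,0],40],[[0,0,-105],[0,0,0],40],[[0,0,-110],[0,0,0],40],[[0,0,-110],[0,0,0],40]]'
```

```text
clock: 30.48
ee_pos: [542.7, 283.8, 171.9]
tcp_rot: [0.0, -0.475, 0.88, 0.0]
contact_force: [-1.2, 0.2, -2.8]
grip_width: 48.4
gripper_force: 64.2
```

```bash
python3 -m creep '[[[0,0,-6],[0,0,0],40],[[0,0,-12],[0,0,0],40],[[0,0,-12],[0,0,0],40],[[0,0,-12],[0,0,0],75],[[0,0,-12],[0,0,0],75],[[0,0,-12],[0,0,0],75],[[0,0,40],[0,0,0],75],[[0,0,100],[0,0,0],85],[[0,0,100],[0,0,0],85]]'
python3 - <<'E'
from h import *
p=robot.get_image("wrist"); print("jar",tops(p,"jar1",92)); o=robot.observe(); print(o["ee_pos"],o["qpos"])
p=robot.get_image("scene"); print("cap",tops(p,"cap1",0)); 
E
```

```text
clock: 31.6
ee_pos: [545.4, 285.2, 277.9]
tcp_rot: [0.006, -0.475, 0.88, -0.0]
contact_force: [0.2, 1.0, -1.0]
grip_width: 84.4
gripper_force: 0.0
jar [(0.85, [263.0, 166.0], [541.0, 284.0])]
[543.07288685 284.01481548 272.68178453] [ 4.81863012e-01  4.06322710e-01  1.29324534e-01  1.29154528e+00
 -6.05886206e-06 -5.07352340e-01]
cap [(0.9, [306.0, 157.0], [338.0, 76.0]), (0.85, [344.0, 188.0], [450.0, 182.0]), (0.83, [133.0, 255.0], [701.0, -337.0]), (0.68, [140.0, 211.0], [570.0, -357.0]), (0.56, [238.0, 215.0], [563.0, -99.0])]
```

```bash
python3 -m creep '[[[25,-376,0],[0,0,-1.775],85],[[25,-376,0],[0,0,-1.775],85],[[25,-376,0],[0,0,-1.775],85],[[25,-376,0],[0,0,-1.775],85],[[25,-376,0],[0,0,-1.775],85],[[25,-376,0],[0,0,-1.775],85],[[25,-376,-28],[0,0,-1.775],85],[[25,-376,-28],[0,0,-1.775],85],[[25,-376,-28],[0,0,-1.775],85],[[25,-376,-28],[0,0,-1.775],85],[[25,-376,-28],[0,0,-1.775],85]]'
python3 - <<'E'
from h import *
p=robot.get_image("wrist"); o=robot.observe(); print(o["ee_pos"],o["tcp_rot"])
d=robot.place_of("cap1",p); print(tops(p,"cap1",0))
b=min(d,key=lambda k:np.hypot(*(toz(p,k["position"],0)[:2]-[568,-92])))
im,c=bar(p,proj(p,toz(p,b["position"],0)+[0,0,81])); print(c)
cv2.imwrite("pics/b2.png",cv2.resize(im,(480,480)))
E
```

```text
clock: 33.17
ee_pos: [566.6, -92.1, 242.0]
tcp_rot: [-0.002, 0.382, 0.924, -0.0]
contact_force: [-0.1, 0.6, 0.3]
grip_width: 85.1
gripper_force: 0.0
[566.77921456 -92.09524729 242.34544451] [-1.38670686e-03  3.82147978e-01  9.24100039e-01 -3.44317911e-04]
[(0.67, [269.0, 155.0], [566.0, -82.0])]
[565.77184896 -82.02471298  81.        ]
```

View pics/b2.png

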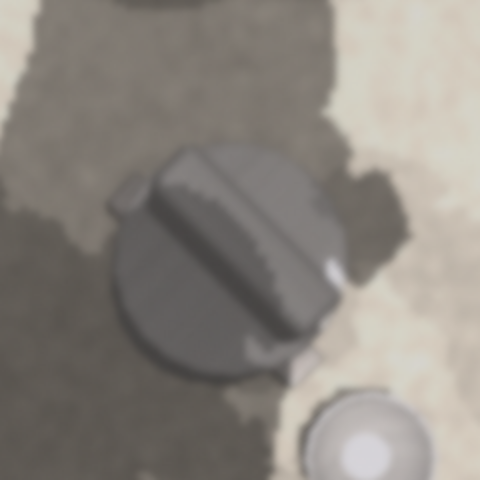

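The crop shows the bar from (172,165) to (325,315): yaw 45°, centre about (566,-84). Same pinch, turn and grip.

```bash
python3 -m creep '[[[-1,8,-60],[0,0,0],85],[[-1,8,-120],[0,0,0],85],[[-1,8,-155],[0,0,0],85],[[-1,8,-165],[0,0,0],85],[[-1,8,-165],[0,0,0],54],[[-1,8,-165],[0,0,0],48],[[-1,8,-165],[0,0,0],48],[[-1,8,-165],[0,0,0],48]]' 25
python3 -m creep '[[[0,0,0],[0,0,0],75],[[0,0,0],[0,0,0],75],[[0,0,0],[0,0,0],75],[[0,0,0],[0,0,0.2],75],[[0,0,0],[0,0,1.571],75],[[0,0,0],[0,0,1.571],75],[[0,0,0],[0,0,1.571],75],[[0,0,0],[0,0,1.571],75],[[0,0,0],[0,0,1.571],75],[[0,0,0],[0,0,1.571],75],[[0,0,0],[0,0,1.571],75],[[0,0,0],[0,0,1.571],75],[[0,0,0],[0,0,1.571],75],[[0,0,0],[0,0,1.571],40],[[0,0,0],[0,0,1.571],20],[[0,0,0],[0,0,1.571],8],[[0,0,0],[0,0,1.571],8],[[0,0,0],[0,0,1.571],8],[[0,0,0],[0,0,1.571],8]]' 25
python3 -c "
from h import *
o=robot.observe(); print(o['ee_pos'],o['tcp_rot'])"
```

```text
clock: 34.33
ee_pos: [568.4, -84.5, 80.7]
tcp_rot: [0.002, 0.383, 0.924, 0.0]
contact_force: [0.6, 0.2, 7.0]
grip_width: 55.6
gripper_force: 28.3
clock: 36.7
ee_pos: [566.5, -84.2, 78.6]
tcp_rot: [-0.0, -0.383, 0.924, 0.0]
contact_force: [-0.0, 0.6, -2.5]
grip_width: 15.4
gripper_force: 28.3
[566.4541537  -84.19635161  78.58253462] [-2.01353980e-04 -3.82586658e-01  9.23919581e-01  1.25958394e-04]
```

```bash
python3 -m creep '[[[0,0,0],[0,0,0],8],[[0,0,0],[0,0,0],8],[[0,0,50],[0,0,0],8],[[0,0,110],[0,0,0],8],[[0,0,170],[0,0,0],8],[[-60,20,190],[0,0,0],8],[[-110,50,190],[0,0,0],8],[[-136,368,190],[0,0,1.321],8],[[-136,368,190],[0,0,1.321],8],[[-136,368,190],[0,0,1.321],8],[[-136,368,190],[0,0,1.321],8],[[-136,368,190],[0,0,1.321],8],[[-136,368,190],[0,0,1.321],8],[[-136,368,190],[0,0,1.321],8],[[-80,368,190],[0,0,1.321],8],[[-23.8,368,190],[0,0,1.321],8],[[-23.8,368,190],[0,0,1.321],8],[[-23.8,368,190],[0,0,1.321],8],[[-23.8,368,190],[0,0,1.321],8]]' 90
python3 - <<'E'
from h import *
p=robot.get_image("wrist"); save(p,"w7"); o=robot.observe(); print(o["ee_pos"],o["tcp_rot"],o["contact_force"],o["grip_width"],o["qpos"])
E
```

```text
clock: 39.08
ee_pos: [541.6, 283.7, 268.9]
tcp_rot: [0.0, 0.869, -0.495, -0.0]
contact_force: [-0.5, -0.1, -1.8]
grip_width: 14.4
gripper_force: 89.4
[541.6615849  283.76177749 269.15024471] [ 1.27422015e-04  8.69141462e-01 -4.94563524e-01 -1.55523151e-04] [-0.1567583  -0.1195968  -2.63900196] 14.588416287579658 [ 4.82502454e-01  4.06658222e-01  1.20743658e-01  1.28526429e+00
  1.23980516e-04 -1.62442507e+00]
```

View pics/w7.png

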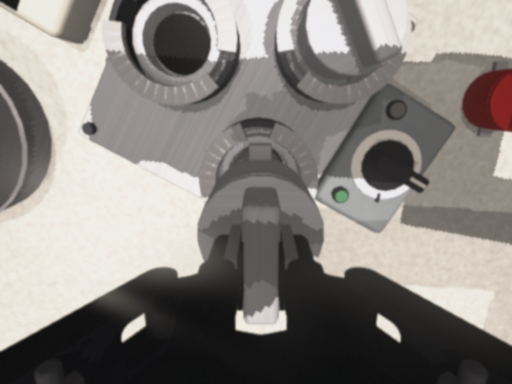

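The cap hangs level with its lug at (261,150) in line with the slot at (262,125). Let it down.

```bash
python3 -m creep '[[[0,0,-40],[0,0,0],8],[[0,0,-56],[0,0,0],8],[[0,0,-60],[0,0,0],8],[[0,0,-64],[0,0,0],8],[[0,0,-67],[0,0,0],8],[[0,0,-67],[0,0,0],8]]'
```

```text
clock: 39.88
ee_pos: [542.9, 283.9, 202.1]
tcp_rot: [-0.0, 0.869, -0.495, 0.0]
contact_force: [-0.4, -0.4, -2.0]
grip_width: 13.7
gripper_force: 89.3
```

```bash
python3 -m creep '[[[0,0,-3],[0,0,0],8],[[0,0,-6],[0,0,0],8],[[0,0,-9],[0,0,0],8],[[0,0,-10],[0,0,0],8],[[0,0,-10],[0,0,0],8],[[0,0,-10],[0,0,0],8]]'
```

```text
clock: 40.62
ee_pos: [543.2, 284.0, 194.4]
tcp_rot: [-0.001, 0.869, -0.495, 0.001]
contact_force: [-2.1, -0.7, 9.6]
grip_width: 14.1
gripper_force: 91.2
```

```bash
python3 -m creep '[[[0,0,-1.5],[0,0,0],8],[[0,0,-1.5],[0,0,-0.18],8],[[0,0,-1.5],[0,0,-0.36],8],[[0,0,-1.5],[0,0,-0.54],8],[[0,0,-1.5],[0,0,-0.72],8],[[0,0,-1.5],[0,0,-0.9],8],[[0,0,-1.5],[0,0,-1.08],8],[[0,0,-1.5],[0,0,-1.26],8],[[0,0,-1.5],[0,0,-1.44],8],[[0,0,-1.5],[0,0,-1.571],8],[[0,0,-1.5],[0,0,-1.64],8],[[0,0,-1.5],[0,0,-1.64],8],[[0,0,-1.5],[0,0,-1.64],8]]'
python3 -c "
from h import *
o=robot.observe(); print(o['torque']); x,y=o['tcp_rot'][1:3]; print(np.degrees(np.arctan2(2*x*y,2*x*x-1)))"
python3 -m creep '[[[0,0,4],[0,0,0.02],8],[[0,0,8],[0,0,0.02],8],[[0,0,8],[0,0,0.02],8]]'
```

```text
clock: 42.25
ee_pos: [544.6, 284.2, 193.6]
tcp_rot: [0.003, -0.231, 0.973, 0.0]
contact_force: [-0.4, -1.8, 11.0]
grip_width: 14.3
gripper_force: 91.3
[-0.33658372  0.36355485  0.02776826]
-153.30605900316144
clock: 42.62
ee_pos: [544.7, 284.2, 195.8]
tcp_rot: [0.001, -0.24, 0.971, -0.0]
contact_force: [8.1, 2.6, -15.2]
grip_width: 14.0
gripper_force: 89.9
```

```bash
python3 -m creep '[[[0,0,-5],[0,0,0.02],8],[[0,0,-5],[0,0,0.02],8],[[0,0,-5],[0,0,0.02],60],[[0,0,-5],[0,0,0.02],60],[[0,0,-5],[0,0,0.02],60],[[0,0,50],[0,0,0.02],60],[[0,0,80],[0,0,0.02],85],[[-62,-25,80],[0,0,0.02],85],[[-120,-40,80],[0,0,0.02],85],[[-120,-40,80],[0,0,0.02],85]]'
python3 - <<'E'
from h import *
p=robot.get_image("wrist"); save(p,"w8"); o=robot.observe(); print(o["ee_pos"],o["tcp_rot"],o["qpos"],tops(p,"selector_grip",115),"cap",tops(p,"cap1",116))
p=robot.get_image("scene"); print(tops(p,"cap1",0))
E
```

```text
clock: 43.88
ee_pos: [416.9, 241.2, 277.2]
tcp_rot: [-0.003, -0.251, 0.968, -0.001]
contact_force: [0.5, -0.2, -0.3]
grip_width: 84.8
gripper_force: 0.0
[420.11153373 242.71994736 278.09824612] [-9.43547436e-04 -2.50870555e-01  9.68020157e-01 -2.24596132e-04] [ 5.23855785e-01  1.83282184e-01 -1.74839679e-01  1.21461299e+00
  7.09644809e-05  1.66965431e-02] [(0.97, [226.0, 184.0], [436.0, 216.0])] cap [(0.7, [118.0, 250.0], [544.0, 155.0]), (0.7, [128.0, 231.0], [522.0, 156.0]), (0.62, [238.0, 307.0], [544.0, 287.0]), (0.62, [174.0, 37.0], [346.0, 123.0])]
[(0.84, [341.0, 186.0], [443.0, 175.0]), (0.74, [309.0, 157.0], [339.0, 84.0]), (0.72, [141.0, 210.0], [568.0, -355.0]), (0.71, [132.0, 257.0], [706.0, -340.0]), (0.66, [396.0, 187.0], [436.0, 326.0])]
```

View pics/w8.png

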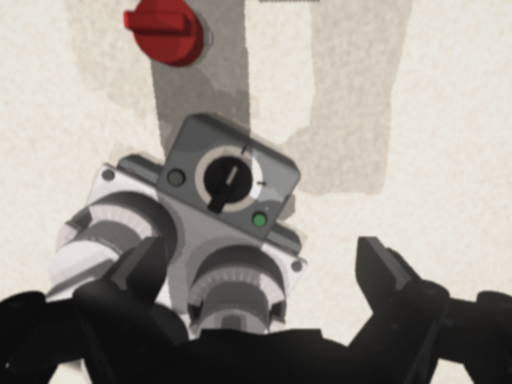

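Both caps look locked, with bars across their slots. The knob is at (227,180), its bar running (215,210)–(238,165), off tick at (246,148) and grind tick at (262,183). Next I'll work out the bar yaw.

```bash
python3 - <<'E'
from h import *
p=robot.get_image("wrist")
a,b=toz(p,(215,210),126),toz(p,(238,165),126); print(a,b,np.degrees(np.arctan2(*(a-b)[[1,0]])))
a,b=toz(p,(246,148),93),toz(p,(262,183),93);c=np.array([437,217.5,93])
for k in(a,b): print(k,np.degrees(np.arctan2(*(k-c)[[1,0]])))
g=cv2.cvtColor(p["color"],cv2.COLOR_RGB2GRAY)
m=np.zeros_like(g); cv2.circle(m,(227,180),22,255,-1)
k=(g<45)&(m>0); ys,xs=np.nonzero(k); print(k.sum()); W=np.array([toz(p,(x,y),120)[:2] for x,y in zip(xs,ys)]); print(W.mean(0)); w,v=np.linalg.eigh(np.cov(W.T)); print(np.sqrt(w),np.degrees(np.arctan2(v[1,1],v[0,1])))
print(robot.observe()["ee_pos"])
E
```

```text
[468.14457269 222.84744987 126.        ] [421.31374542 221.67938704 126.        ] 1.4287852920537862
[409.902528   221.84178912  93.        ] 170.89695448129504
[432.94540888 252.23970924  93.        ] 96.65706921109572
1127
[438.18221801 218.08383353]
[8.50539421 9.99014125] 143.38753901823762
[424.37598206 244.45012355 278.47954212]
```

```bash
python3 -m creep '[[[13.6,-26,0],[0,0,-0.489],60],[[13.6,-26,0],[0,0,-0.489],60],[[13.6,-26,-50],[0,0,-0.489],60],[[13.6,-26,-100],[0,0,-0.489],60],[[13.6,-26,-140],[0,0,-0.489],60],[[13.6,-26,-159],[0,0,-0.489],60],[[13.6,-26,-159],[0,0,-0.489],20],[[13.6,-26,-159],[0,0,-0.489],5],[[13.6,-26,-159],[0,0,-0.489],5],[[13.6,-26,-159],[0,0,-0.489],5],[[13.6,-26,-159],[0,0,-0.489],5],[[13.6,-26,-159],[0,0,-0.489],5]]' 40
```

```text
clock: 45.68
ee_pos: [437.8, 217.0, 120.5]
tcp_rot: [0.002, -0.008, 1.0, -0.001]
contact_force: [2.0, -5.4, 1.2]
grip_width: 13.5
gripper_force: 40.1
```

```bash
python3 -m creep '[[[0,-1.5,0],[0,0,-0.15],5],[[0,-1.5,0],[0,0,-0.3],5],[[0,-1.5,0],[0,0,-0.45],5],[[0,-1.5,0],[0,0,-0.6],5],[[0,-1.5,0],[0,0,-0.75],5],[[0,-1.5,0],[0,0,-0.9],5],[[0,-1.5,0],[0,0,-1.05],5],[[0,-1.5,0],[0,0,-1.18],5],[[0,-1.5,0],[0,0,-1.2],5],[[0,-1.5,0],[0,0,-1.2],5]]'
python3 -c "
from h import *
o=robot.observe(); print(o['torque']); x,y=o['tcp_rot'][1:3]; print(np.degrees(np.arctan2(2*x*y,2*x*x-1)))"
python3 -m creep '[[[0,0,0],[0,0,0],50],[[0,0,0],[0,0,0],60],[[0,0,0],[0,0,0],60],[[0,0,50],[0,0,0],60],[[0,0,110],[0,0,0],60],[[0,0,160],[0,0,0],60],[[-110,0,160],[0,0,0.9],60],[[-110,0,160],[0,0,0.9],60],[[-110,0,160],[0,0,0.9],60],[[-110,0,160],[0,0,0.9],60],[[-110,0,160],[0,0,0.9],60],[[-110,0,160],[0,0,0.9],60]]'
python3 - <<'E'
from h import *
w=robot.get_image("wrist");s=robot.get_image("scene")
cv2.imwrite("pics/end.png",np.hstack([cv2.resize(w["color"],(400,300)),cv2.resize(s["color"][110:290,220:460],(400,300))])[:,:,::-1])
print(tops(s,"cap1",0)); print(robot.observe()["ee_pos"])
E
```

```text
clock: 46.92
ee_pos: [439.1, 218.8, 120.6]
tcp_rot: [0.001, 0.557, 0.83, 0.004]
contact_force: [4.1, 5.1, -4.2]
grip_width: 13.3
gripper_force: 39.4
[ 0.57290059 -0.54941072  0.08059059]
112.27969025962037
clock: 48.42
ee_pos: [326.2, 216.1, 279.4]
tcp_rot: [-0.0, 0.142, 0.99, 0.0]
contact_force: [-0.3, 0.4, 0.1]
grip_width: 59.9
gripper_force: 0.0
[(0.96, [342.0, 188.0], [450.0, 177.0]), (0.79, [134.0, 257.0], [707.0, -334.0]), (0.66, [391.0, 188.0], [443.0, 311.0]), (0.64, [140.0, 209.0], [565.0, -359.0]), (0.61, [311.0, 154.0], [327.0, 91.0])]
[326.38851991 216.19401673 279.30809765]
```

View pics/end.png

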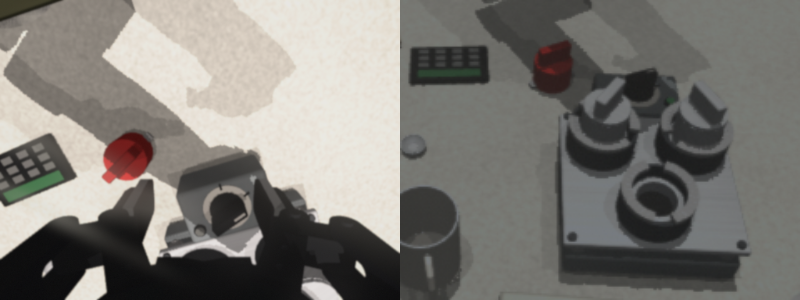

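Both caps are seated and locked, and the knob at (228,205) points to the grind tick. The spare cap is still on the bench and the robot is clear, so I'll hand in.

```bash
python3 -c "
from plant import robot
print(robot.close_job())"
```

```text
the job is handed in; nothing more can be done
None
```

I handed the job in at about 48 s: both jars on the bench are capped and locked in holders, the selector was turned to grind, and the spare cap, jug and bottle were left alone. The hand-in gave no verdict; I judged the locks by a pull on each cap and the pictures, and the selector by the final view.

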